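# Check-weigh the coin tubes on the teller's coin scale

## Task

Check-weigh the tubes of silver one-yuan coins (blue caps) on the coin scale: first turn the scale's sunken dial to the silver coin mark, then lay all the blue-capped tubes on the steel pan, let go of them, and with all of them there press the green membrane key until it clicks (a light press, it cracks if rammed). Then put all those tubes away in the red cash tray and leave the dial turned back to the red off mark; leave the yellow-capped tube on the dark mat and do not disturb the stamp or the pen cup.

Things in the scene. Friction and masses are not known exactly. Their poses are not given: they have to be found in the camera images.
- scale: white coin scale, fixed to the counter, 290 (x) x 240 (y) x 73 mm high; origin under its middle on the counter. Its front part (local x -145 to -27 mm) is a flat control panel 55 mm above the counter; its rear part carries the steel pan. Local x points away from the teller (robot) side
- pan (a point): middle of the steel weighing pan's floor, 70 mm above the counter; the floor is 154 (local x) x 218 (local y) mm inside a lip 4 mm thick that stands 5 mm above it; axes as the scale's
- dial (a joint): angle of the sunken black dial, rad, growing clockwise seen from above, 0 to 3.1 (stops at both ends). 0: its white pointer shows the red off mark (local +y of the scale); 1.1: silver coin mark; 2.0: brass mark; 2.9: small grey mark. To count as set it must be within 0.12 rad of the mark. It stays where it is left (friction 0.05 N m)
- dial_grip (a point): on the dial's axis, 45 mm above the counter, half-way down the dial's grip bar; turns with the dial: local y runs along the bar, towards the pointer. The bar is 40 mm long, 14 mm thick and rises from 37 to 53 mm above the counter, on a skirt 42 mm in diameter whose top is at 37 mm. It sits in the centre of a round well 78 mm in diameter, whose rim is the panel at 55 mm and whose floor is at 31 mm; the bar's top is 2 mm below the panel
- key (a joint): travel of the green membrane key, m: 0 at rest, 0.0015 at its stop. It clicks at 0.0010 (about 5 N) and springs back; full travel takes 6 N; more than 40 N cracks it
- key_top (a point): middle of the top face of the green membrane key, 58 mm above the counter, at the front right of the panel; 30 (local x) x 40 (local y) mm. It is pressed straight down. The grey squares and the window behind it are only printed
- mat: dark counter mat, fixed, 250 (x) x 200 (y) x 3 mm, to the left or right of the scale; origin under its middle. The tubes start on it
- tray: red open cash tray, fixed, 165 (x) x 228 (y) x 30 mm high outside, walls 5 mm; origin under its middle; on the other side of the scale from the mat
- tray_in (a point): middle of the tray's inner floor, 5 mm above the counter; the floor inside is 155 (local x) x 218 (local y) mm; axes as the tray's
- tube1_mid (a point): square clear plastic coin tube full of silver one-yuan coins, with a blue cap at each end; 105 long x 32 x 32 mm, about 0.3 kg, starts lying on the mat (may be absent: then None). This point is its centre (16 mm above what it lies on); local x runs along its length
- tube2_mid (a point): square clear plastic coin tube full of silver one-yuan coins, with a blue cap at each end; 105 long x 32 x 32 mm, about 0.3 kg, starts lying on the mat (may be absent: then None). This point is its centre (16 mm above what it lies on); local x runs along its length
- tube3_mid (a point): square clear plastic coin tube full of silver one-yuan coins, with a blue cap at each end; 105 long x 32 x 32 mm, about 0.3 kg, starts lying on the mat (may be absent: then None). This point is its centre (16 mm above what it lies on); local x runs along its length
- brass_tube_mid (a point): coin tube of the same size and make, but with yellow caps and brass coins; lies on the mat among the others and must stay there. This point is its centre, local x along its length
- stamp: wooden hand stamp, 39 mm in diameter, 80 mm high, loose, beside the tray; origin at its foot. Not to be disturbed
- pen_cup: black cup, 72 mm in diameter, 90 mm high, loose, beside the tray; origin at its foot. Not to be disturbed
Mind the look-alikes: they are no part of the job. What is shaped like the part that bears tube1_mid but purple is not meant.

How it is judged:
By the outcome, as a careful person would: the job done as asked, in the order asked, and still so for the second after the job is handed in, with the robot touching nothing.
Of tube1, tube2, tube3 only 2 to 3 are there at a start; the rules pass over those that are not, and their reading is None.
At some moment in a run one of tube1, tube2, tube3 may be knocked a few centimetres aside while the robot is not near it.
It also fails if it takes over 210 s, if anything falls off the work surface, if the arm or the gripper's body presses on something with over 40 N, if the wrist force passes 120 N, or if a joint passes its speed limit or range.

## Robot

A 7-joint arm with a two-finger parallel gripper is mounted at the origin on the work surface. World frame = base frame: x ahead of the robot, y to its left, z up, the work surface at z = 0. Lengths are in m, angles in degrees, forces in N, time in s.
With the tool pointing down it reaches from about 0.425 to 0.925 m from the base axis. Payload 6.8 kg.
Tool frame: the origin (TCP) lies at the very end of the fingers, on their centre line; the grasp point (between the pads) lies 19 mm behind it; z points along the fingers, y is the line along which they close (so a half turn about z gives the same grasp; the last joint's range is limited). The gripper opens to 85 mm and grips with 20 to 120 N. Pads are 22 mm wide; open, the fingers measure 114 mm over their backs; the gripper's body (76 mm by 85 mm) begins 54 mm behind the grasp point. The pads swing forward as they close: fully open they stand 13 mm farther back than shut.
Start: joints at [-79.246, 27.33, 1.283, 89.118, -0.659, 63.558, -4.761], TCP at [0.197, 0.646, 0.231] pointing down, gripper open.
Joint ranges: [-169.35, 169.35], [-19.33, 120.38], [-80.79, 83.38], [13.8, 139.57], [-78.32, 258.32], [9.67, 109.79], [-169.56, 169.56]. Speed limits (degrees/s): [136.94, 136.94, 180, 180, 180, 180, 180].

## Interface

Orientations are given as [roll, pitch, yaw] about the fixed x, y, z axes, in that order (R = Rz(yaw) Ry(pitch) Rx(roll)).
In Python, from rig import robot gives the robot as it stands.
- The arm moves only by the shell command python3 -m jog 'ROWS' [OPENING]. ROWS is JSON, a list of rows, each a list of 4 numbers: the shift along the world's x, y, z in m, then the turn about the world's z in rad. In form: [[dx, dy, dz, turn], ...]. A call has 1 to 8 rows; each row shifts and turns the commanded pose from where the row before left it; what a row does not reach is not made up. A row lasts 1/10 s, in which the tool goes at most 50 mm and 8.59 degrees, less where a joint would pass 70% of its speed; a pose out of reach is approached as far as the arm can. A call with a gripper value outside its range is refused whole. OPENING is the finger opening in m, from 0 to 0.0854, set as the call begins (- or left out, the last holds). The fingers move at their own pace and stop on an object; the grip force is fixed at half the most. Time passes only in rows, so rows that do not move let the fingers close. It gives the time, the measured TCP pose, the force, the opening and the grip force at its end, in the units of the state.
- robot.sense(): the state, without advancing time (a new reading comes with each control period).
- robot.read_camera(name): name is "side" or "top" or "wrist"; returns (picture, depth): 384x512x3 uint8, red, green, blue; 384x512 float32, m along the optical axis (not along the pixel's ray), 0 where there is no reading.
- robot.camera_params(name): a dict with "fx", "fy", "cx", "cy" (pixels), "cam_to_world" (4x4, takes a point from camera to world coordinates). Camera axes: x right, y down, z forward; pixel columns grow to the right and rows downward; lengths in m; the calibration is good to about 2 mm. The wrist camera is an equidistant fisheye: a pixel r from the principal point sees the ray r / f radians off the axis. A picture is of the moment at which its call begins: read the wrist's pose just before it. camera_params takes no time and is no camera call; for the wrist camera it gives the pose at the moment of the call.
- robot.hand_in(): hands the job in; it is judged then, once.
The state is a dict: "clock": time; "joint_pos": joint angles; "qvel": joint speeds; "joint_torque": joint torques, N m; "eef_pos": TCP position; "orientation": TCP orientation; "force": force on the tool from outside, world axes, zero at the start; "moment": the same for the moment, N m; "opening": opening from 0.0 (shut) to 1.0 (fully open); "grip_force": force on a finger pad.
Only numpy, scipy, OpenCV 4.12 (cv2) and the standard library are available. Lean on these libraries where they do the work, as an engineer would, in place of code of your own. Each camera call takes 0.05 s, during which the arm holds its last target. There are 200 camera calls.

## Working session

There is one attempt and no reset: what is moved stays moved. The work goes in short steps, Python scripts to look and compute and a shell command to move; the robot and the scene stay as the last step left them, time stands still between calls to the robot, and variables do not carry over. Pictures are saved under pics/ and viewed, at most 14 in all, crops included, and the job is handed in when it is done.

```bash
ls; mkdir -p pics; cat > h.py <<'E'
import numpy as np, cv2
from rig import robot
def grab(n):
    p=robot.camera_params(n); im,d=robot.read_camera(n); return p,im,d
def save(im,f): cv2.imwrite('pics/'+f,cv2.cvtColor(im,cv2.COLOR_RGB2BGR))
def ray(p,u,v,fish=False):
    x=(u-p['cx'])/p['fx'];y=(v-p['cy'])/p['fy']
    if fish:
        r=np.hypot(x,y); s=np.sin(r)/max(r,1e-9); d=np.array([x*s,y*s,np.cos(r)])
    else: d=np.array([x,y,1.])
    T=np.array(p['cam_to_world']); return T[:3,3],T[:3,:3]@d
def onz(p,u,v,z,fish=False):
    o,d=ray(p,u,v,fish); return o+d*(z-o[2])/d[2]
E
python3 - <<'E'
from h import *
print(robot.sense())
for n in('top','side'):
    p,im,d=grab(n);save(im,n+'0.png');np.savez(n+'0.npz',im=im,d=d,**{k:np.array(v) for k,v in p.items()})
    print(n,{k:np.round(v,3).tolist() for k,v in p.items()})
E
```

```text
pics
{'clock': 0.0, 'joint_pos': array([-79.24524505,  27.37632458,   1.27843945,  89.17898014,
        -0.65606897,  63.55701973,  -4.76275147]), 'qvel': array([-0.11380213,  0.04243086,  0.09687525,  0.00268782, -0.00612016,
        0.09360153,  0.0953204 ]), 'joint_torque': array([-1.09854800e-04, -5.96442819e+01,  1.60793625e+00, -2.81203938e+01,
        1.24320877e-02,  9.09651106e-03,  1.91646950e-05]), 'eef_pos': array([0.19660904, 0.64511069, 0.23031409]), 'orientation': array([-1.79895447e+02,  9.65364375e-03,  1.63053962e+02]), 'force': array([-0.39277509, -0.4358778 , -0.71204426]), 'moment': array([-0.01122429, -0.06261469,  0.00495953]), 'grip_force': 0.0, 'opening': 0.9968341926807169}
top {'fx': 362.134, 'fy': 362.134, 'cx': 260.409, 'cy': 196.404, 'cam_to_world': [[0.019, -0.995, 0.094, 0.393], [-1.0, -0.019, 0.009, -0.013], [-0.007, -0.094, -0.996, 1.125], [0.0, 0.0, 0.0, 1.0]]}
side {'fx': 353.155, 'fy': 353.155, 'cx': 258.524, 'cy': 189.913, 'cam_to_world': [[-0.985, -0.126, 0.118, 0.388], [-0.173, 0.756, -0.631, 0.563], [-0.009, -0.642, -0.766, 0.772], [0.0, 0.0, 0.0, 1.0]]}
```

```bash
python3 -c "
import cv2
a=cv2.imread('pics/top0.png');cv2.imwrite('pics/top0b.png',cv2.resize(a,(800,600),interpolation=2))"
```

```text
(no output)
```

View pics/top0b.png

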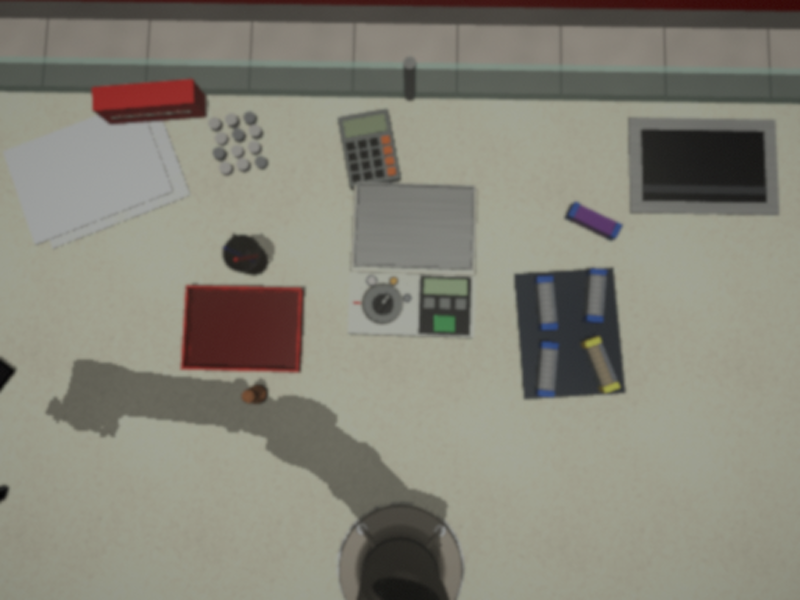

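View pics/side0.png

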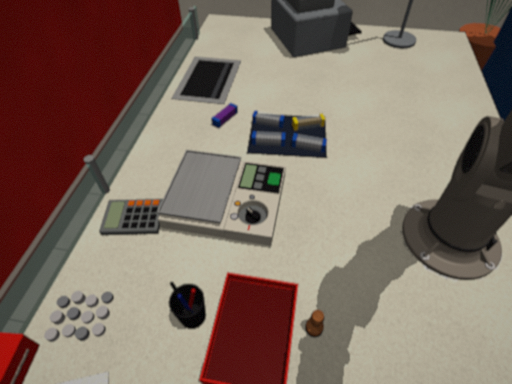

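The pictures show three grey tubes with blue caps on the mat, at (547,303), (597,295) and (548,368) in the 800-px top view. The brass tube with yellow caps is at (601,364). The purple look-alike is off the mat at (593,221). The scale's dial is at (382,303), the key at (444,323) and the tray at (243,328). I'll measure these and check them in one enlarged crop.

```bash
cat > m.py <<'E'
from h import *
import sys
def comps(m,amin=8):
    n,l,s,c=cv2.connectedComponentsWithStats(m.astype(np.uint8)*255); 
    return [(c[i],s[i,4],l==i) for i in range(1,n) if s[i,4]>=amin]
def masks(im):
    h=cv2.cvtColor(im,cv2.COLOR_RGB2HSV).astype(int);H,S,V=h[...,0],h[...,1],h[...,2]
    return dict(blue=(H>105)&(H<125)&(S>110)&(V>50),yellow=(H>22)&(H<34)&(S>130)&(V>90),green=(H>50)&(H<80)&(S>120)&(V>80),red=((H<6)|(H>174))&(S>150)&(V>50))
E
python3 - <<'E'
from m import *
p=dict(np.load('top0.npz'));im=p['im']
M=masks(im)
for k,z in(('blue',.03),('yellow',.03),('green',.058),('red',.02)):
    for c,a,m in comps(M[k],6): 
        if c[1]>70: print(k,np.round(c,1),a,np.round(onz(p,*c,z),4))
def rect(m,z,name):
    cs=max(cv2.findContours(m.astype(np.uint8),0,1)[0],key=cv2.contourArea)
    b=cv2.boxPoints(cv2.minAreaRect(cs)); w=np.array([onz(p,*q,z)[:2] for q in b])
    e=[w[1]-w[0],w[2]-w[1]]
    print(name,'mid',w.mean(0).round(4),'sizes',[np.linalg.norm(x).round(3) for x in e],'ang',[np.degrees(np.arctan2(x[1],x[0])).round(1) for x in e])
r=M['red'].copy();r[:170]=0;rect(r,.03,'tray')
g=im.astype(int).max(2)
t=(g<75);t[:165]=0;t[:,:320]=0;t[260:]=0;t[:,410:]=0;t=cv2.morphologyEx(t.astype(np.uint8),cv2.MORPH_CLOSE,np.ones((9,9)));rect(t,.003,'mat')
q=(g<165)&(im.astype(int).min(2)>95);s=np.zeros_like(q);s[116:175,222:308]=q[116:175,222:308];rect(cv2.morphologyEx(s.astype(np.uint8),cv2.MORPH_OPEN,np.ones((5,5))),.075,'pan')
rr=np.concatenate([cv2.resize(im[165:260,215:310],(400,400),interpolation=2),cv2.resize(im[165:260,322:417],(400,400),interpolation=2)],1);save(rr,'crop1.png')
E
```

```text
blue [366.6 134.2] 30 [ 0.6944 -0.3271  0.03  ]
blue [393.5 147.3] 23 [ 0.6547 -0.4091  0.03  ]
blue [383.  173.6] 25 [ 0.5726 -0.3758  0.03  ]
blue [348.1 177.8] 41 [ 0.5579 -0.2697  0.03  ]
blue [380. 204.] 48 [ 0.4796 -0.3656  0.03  ]
blue [351.2 209. ] 46 [ 0.4629 -0.2786  0.03  ]
blue [351.4 220. ] 47 [ 0.4296 -0.2791  0.03  ]
blue [348.6 251.2] 31 [ 0.3365 -0.2705  0.03  ]
yellow [378.1 218.4] 34 [ 0.4359 -0.3595  0.03  ]
yellow [390.4 247.8] 17 [ 0.349  -0.3952  0.03  ]
red [170.8 196.4] 307 [0.4919 0.2716 0.02  ]
red [134.3 221.5] 685 [0.4127 0.3798 0.02  ]
red [142.6 201.6] 7 [0.4742 0.3576 0.02  ]
red [160.2 211.2] 6 [0.4458 0.3022 0.02  ]
tray mid [0.444  0.3399] sizes [np.float64(0.145), np.float64(0.181)] ang [np.float64(2.1), np.float64(-90.1)]
mat mid [ 0.4547 -0.3245] sizes [np.float64(0.197), np.float64(0.246)] ang [np.float64(-84.3), np.float64(-176.3)]
pan mid [ 0.6449 -0.013 ] sizes [np.float64(0.174), np.float64(0.253)] ang [np.float64(1.7), np.float64(-89.0)]
```

View pics/crop1.png

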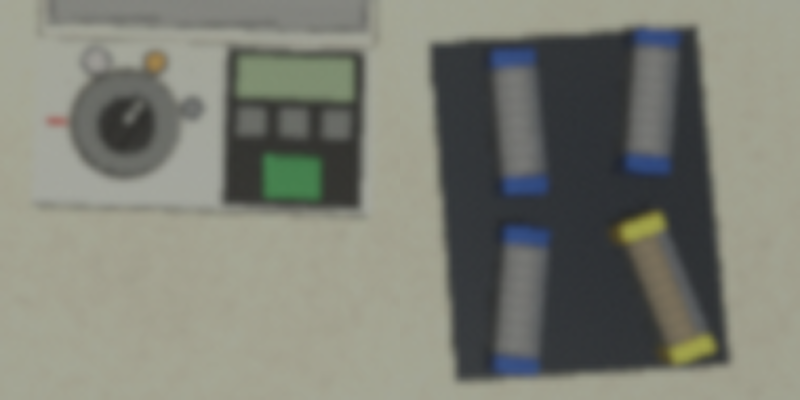

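The crop confirms it. Three blue-capped tubes are on the mat, at crop (520,120), (655,100) and (520,300), and the yellow-capped one at (668,290). The pointer runs from (127,122) to (143,98), which puts the dial near 2.1 rad rather than at off. I'll move over the dial and look closer.

```bash

python3 -m jog '[[0.012,-0.0256,0,-0.143],[0.012,-0.0256,0,-0.143],[0.012,-0.0256,0,-0.143],[0.012,-0.0256,0,-0.143],[0.012,-0.0256,0,-0.143],[0.012,-0.0256,0,-0.143],[0.012,-0.0256,0,-0.143],[0.012,-0.0256,0,-0.143]]' 0.03
python3 -m jog '[[0.012,-0.0256,0,-0.143],[0.012,-0.0256,0,-0.143],[0.012,-0.0256,0,-0.143],[0.012,-0.0256,0,-0.143],[0.012,-0.0256,0,-0.143],[0.012,-0.0256,0,-0.143],[0.012,-0.0256,0,-0.143],[0.012,-0.0256,0,-0.143]]'
python3 -m jog '[[0.012,-0.0256,0,-0.143],[0.012,-0.0256,0,-0.143],[0.012,-0.0256,0,-0.143],[0.012,-0.0256,0,-0.143],[0.012,-0.0256,0,-0.143],[0.012,-0.0256,0,-0.143],[0.012,-0.0256,0,-0.143],[0,0,0,0]]'
python3 - <<'E'
from h import *
p,im,d=grab('wrist');save(im,'w1.png');np.savez('w1.npz',im=im,d=d,**{k:np.array(v) for k,v in p.items()})
print({k:np.round(v,3).tolist() for k,v in p.items()})
E
```

```text
clock: 0.9
eef_pos: [0.293, 0.4396, 0.231]
orientation: [-180.0, 0.0, 97.2]
force: [0.3, -0.1, 0.0]
opening: 0.352
grip_force: 0.0
clock: 1.7
eef_pos: [0.3889, 0.2349, 0.2312]
orientation: [-180.0, 0.0, 31.6]
force: [-0.1, -0.0, 0.4]
opening: 0.352
grip_force: 0.0
clock: 2.5
eef_pos: [0.4736, 0.0532, 0.2314]
orientation: [179.9, -0.1, -25.9]
force: [-0.4, -0.2, -1.2]
opening: 0.35
grip_force: 0.0
{'fx': 297.319, 'fy': 297.319, 'cx': 255.884, 'cy': 194.057, 'cam_to_world': [[-0.436, -0.856, -0.277, 0.545], [-0.9, 0.415, 0.133, 0.019], [0.001, 0.308, -0.951, 0.374], [0.0, 0.0, 0.0, 1.0]]}
```

View pics/w1.png

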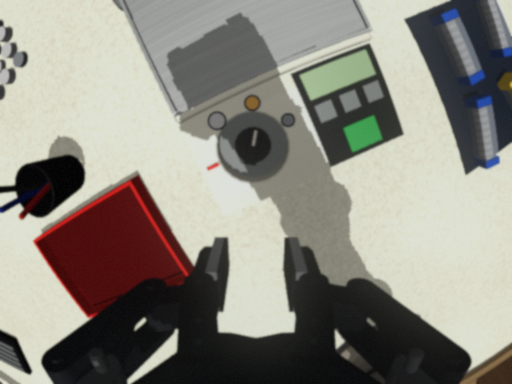

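The wrist view shows the dial at (253,146) with its pointer up, the red mark at (213,166), the key at (363,133), and the pan and tray edges. Next I'll compute the positions.

```bash
python3 - <<'E'
from m import *
p=dict(np.load('w1.npz'));im=p['im'];g=im.astype(int)
W=lambda u,v,z: onz(p,u,v,z,True)
def near(m,u,v,r):
    o=np.zeros_like(m);o[v-r:v+r,u-r:u+r]=m[v-r:v+r,u-r:u+r];return o
M=masks(im)
def proj(m,z): 
    v,u=np.nonzero(m);return np.array([W(a,b,z)[:2] for a,b in zip(u,v)])
dk=max(comps(near(g.max(2)<60,253,146,26)),key=lambda t:t[1]);dm=cv2.morphologyEx(dk[2].astype(np.uint8),cv2.MORPH_CLOSE,np.ones((11,11)))
P=proj(dm,.045);print('disc',dk[0],P.mean(0).round(4),'diam',np.ptp(P,0).round(4))
pt=max(comps(near(g.min(2)>110,253,142,14)),key=lambda t:t[1]);Q=proj(pt[2],.053);
u,s,vt=np.linalg.svd(Q-Q.mean(0));dv=vt[0]*np.sign(vt[0]@(Q.mean(0)-P.mean(0)));pa=np.degrees(np.arctan2(dv[1],dv[0]));print('pointer',pt[0],Q.mean(0).round(4),'len',np.ptp(Q@dv).round(4),'ang',pa.round(1))
for k,u,v,r,z in(('green',363,133,30,.058),('red',212,166,9,.055)):
    c=max(comps(near(M[k],u,v,r),3),key=lambda t:t[1]);R=proj(c[2],z);
    bx=cv2.minAreaRect(R.astype(np.float32)*1000);print(k,c[0],c[1],R.mean(0).round(4),bx)
for n,uv,z in(('marks s,b,g',[(217,120),(252,103),(288,120)],.055),('panel black far-left,far-right,near-right,near-left',[(291,74),(366,45),(403,133),(332,164)],.055),('pan near corners',[(180,121),(371,36)],.07)):
    print(n,[W(a,b,z)[:2].round(4) for a,b in uv])
E
```

```text
disc [252.51551552 145.44944945] [0.5025 0.0435] diam [0.0421 0.0396]Traceback (most recent call last):
  File "<stdin>", line 11, in <module>
ValueError: max() iterable argument is empty
```

```bash
python3 - <<'E'
from m import *
p=dict(np.load('w1.npz'));im=p['im'];g=im.astype(int)
W=lambda u,v,z: onz(p,u,v,z,True)
def near(m,u,v,r):
    o=np.zeros_like(m);o[v-r:v+r,u-r:u+r]=m[v-r:v+r,u-r:u+r];return o
M=masks(im)
def proj(m,z): 
    v,u=np.nonzero(m);return np.array([W(a,b,z)[:2] for a,b in zip(u,v)])
pt=max(comps(near(g.min(2)>60,253,141,13),5),key=lambda t:t[1]);Q=proj(pt[2],.053);
u,s,vt=np.linalg.svd(Q-Q.mean(0));dv=vt[0]*np.sign(vt[0][0]);pa=np.degrees(np.arctan2(dv[1],dv[0]));print('pointer',pt[0],pt[1],Q.mean(0).round(4),'len',np.ptp(Q@dv).round(4),'ang',pa.round(1))
for k,u,v,r,z in(('green',363,133,30,.058),('red',212,166,9,.055)):
    c=comps(near(M[k],u,v,r),3)
    if not c: print(k,'none');continue
    c=max(c,key=lambda t:t[1]);R=proj(c[2],z);
    bx=cv2.minAreaRect(R.astype(np.float32)*1000);print(k,c[0],c[1],R.mean(0).round(4),bx)
for n,uv,z in(('marks s,b,g',[(217,120),(252,103),(288,120)],.055),('panel black far-left,far-right,near-right,near-left',[(291,74),(366,45),(403,133),(332,164)],.055),('pan near corners',[(180,121),(371,36)],.07)):
    print(n,[W(a,b,z)[:2].round(4) for a,b in uv])
E
```

```text
pointer [254.14516129 137.40322581] 62 [0.5102 0.0378] len 0.0169 ang -35.6
green [362.23825503 132.92729306] 894 [ 0.4655 -0.0736] ((465.3193664550781, -74.03598022460938), (40.32627487182617, 30.22887420654297), 89.9716796875)
red [212.64705882 165.88235294] 17 [0.5024 0.0926] ((502.30828857421875, 92.86299133300781), (1.5038716793060303, 11.153755187988281), 0.09555316716432571)
marks s,b,g [array([0.5451, 0.065 ]), array([0.5448, 0.0235]), array([ 0.5119, -0.0032])]
panel black far-left,far-right,near-right,near-left [array([ 0.5555, -0.0273]), array([ 0.5539, -0.1195]), array([ 0.4446, -0.1228]), array([ 0.4467, -0.0282])]
pan near corners [array([0.5623, 0.0979]), array([ 0.5607, -0.123 ])]
```

```bash

python3 -m jog '[[0.0145,-0.005,0,-0.085],[0.0145,-0.005,0,-0.085],[0,0,-0.045,0],[0,0,-0.045,0],[0,0,-0.03,0],[0,0,-0.02,0],[0,0,0,0],[0,0,0,0]]'
```

```text
clock: 3.35
eef_pos: [0.5016, 0.0475, 0.0915]
orientation: [180.0, 0.0, -35.0]
force: [0.7, 0.3, 0.7]
opening: 0.35
grip_force: 0.0
```

```bash

python3 -m jog '[[0.001,-0.0045,0,-0.01],[0,0,-0.015,0],[0,0,-0.015,0],[0,0,-0.01,0],[0,0,-0.005,0],[0,0,-0.004,0],[0,0,0,0],[0,0,0,0]]'
python3 -m jog '[[0,0,0,0],[0,0,0,0],[0,0,0,0],[0,0,0,0],[0,0,0,0],[0,0,0,0]]' 0.0
```

```text
clock: 4.15
eef_pos: [0.503, 0.0423, 0.0425]
orientation: [-180.0, -0.0, -35.7]
force: [-0.3, 0.9, -0.3]
opening: 0.351
grip_force: 0.0
clock: 4.75
eef_pos: [0.5031, 0.0425, 0.0428]
orientation: [-179.9, -0.0, -35.7]
force: [-1.4, 0.1, 5.9]
opening: 0.137
grip_force: 59.2
```

```bash

python3 -m jog '[[0,0,0,0.136],[0,0,0,0.136],[0,0,0,0.136],[0,0,0,0.136],[0,0,0,0.136],[0,0,0,0.136],[0,0,0,0.136],[0,0,0,0.136]]'
python3 -m jog '[[0,0,0,0],[0,0,0,0]]'
python3 -m jog '[[0,0,0,0],[0,0,0,0],[0,0,0,0],[0,0,0.01,0],[0,0,0.03,0],[0,0,0.05,0],[0,0,0.05,0],[0,0,0.04,0]]' 0.03
python3 -m jog '[[-0.03,0,0.0,0],[0,0,0,0],[0,0,0,0]]' 
cat > dial.py <<'E'
from m import *
import sys
p,im,d=grab('wrist');save(im,sys.argv[1]);g=im.astype(int)
T=np.linalg.inv(np.array(p['cam_to_world']))
def pix(P):
    c=T[:3,:3]@np.array(P)+T[:3,3];r=np.hypot(c[0],c[1]);th=np.arctan2(r,c[2]);return p['cx']+p['fx']*th*c[0]/r,p['cy']+p['fy']*th*c[1]/r
C=np.array([.5025,.0430])
P=[];V=[]
u0,v0=map(int,pix([*C,.053]))
for v in range(v0-35,v0+35):
    for u in range(u0-35,u0+35):
        q=onz(p,u,v,.053,True)[:2]
        if np.linalg.norm(q-C)<.019: P.append(q);V.append(g[v,u].min())
P=np.array(P);V=np.array(V);t=V>(np.median(V)+.5*(V.max()-np.median(V)));Q=P[t]
_,s,vt=np.linalg.svd(Q-Q.mean(0));dv=vt[0]*np.sign(vt[0]@(Q.mean(0)-C));a=np.degrees(np.arctan2(dv[1],dv[0]))
print('pix',u0,v0,'n',t.sum(),'len',np.ptp(Q@dv).round(4),'mid',Q.mean(0).round(4),'pointer',a.round(1),'dial rad',np.radians(90-a).round(3))
save(cv2.resize(im[max(0,v0-80):v0+80,max(0,u0-80):u0+80],(480,480)),'c_'+sys.argv[1])
E
python3 dial.py w2.png
```

```text
clock: 5.55
eef_pos: [0.5034, 0.0447, 0.0429]
orientation: [-179.9, -0.1, 27.0]
force: [-1.2, 6.4, 3.2]
opening: 0.142
grip_force: 59.0
clock: 5.75
eef_pos: [0.5034, 0.0447, 0.0429]
orientation: [-179.9, -0.1, 26.7]
force: [0.0, 6.0, 4.6]
opening: 0.142
grip_force: 59.3
clock: 6.55
eef_pos: [0.5031, 0.0418, 0.2257]
orientation: [180.0, -0.1, 26.6]
force: [1.1, 0.3, -0.2]
opening: 0.35
grip_force: 0.0
clock: 6.85
eef_pos: [0.4724, 0.0423, 0.2228]
orientation: [-180.0, -0.0, 26.6]
force: [-0.1, 0.0, 0.3]
opening: 0.353
grip_force: 0.0
pix 268 150 n 50 len 0.0348 mid [0.5094 0.0488] pointer 11.6 dial rad 1.368
```

View pics/c_w2.png

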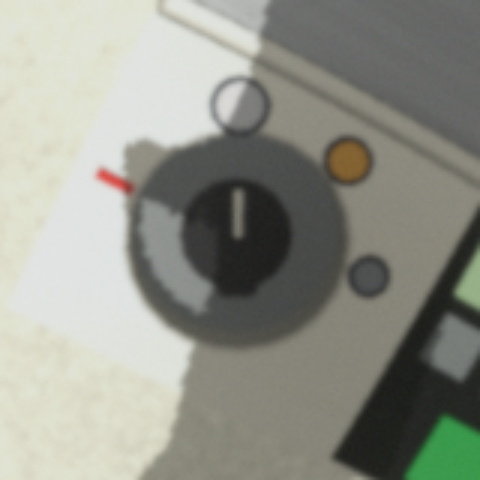

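The crop shows the pointer, from (240,237) to (238,188), aimed straight at the silver mark at (240,105). The automatic reading of 1.37 picked up the sunlit ring, so I'm going by the crop. Next I'll measure the tubes close up.

```bash

python3 -m jog '[[-0.005,-0.041,0.005,-0.058],[-0.005,-0.041,0.005,-0.058],[-0.005,-0.041,0.005,-0.058],[-0.005,-0.041,0.005,-0.058],[-0.005,-0.041,0.005,-0.058],[-0.005,-0.041,0.005,-0.058],[-0.005,-0.041,0.005,-0.058],[-0.005,-0.041,0.005,-0.058]]' 0.06
python3 -m jog '[[0,0,0,0],[0,0,0,0]]'
cat > tubes.py <<'E'
from m import *
import sys
zt=float(sys.argv[2])   # top height of tubes
p,im,d=grab('wrist');save(im,sys.argv[1])
e=robot.sense();print('tcp',e['eef_pos'].round(4),'yaw',e['orientation'][2].round(1))
for k in('blue','yellow'):
    C=[]
    for c,a,m in comps(masks(im)[k],40):
        v,u=np.nonzero(m);Q=np.array([onz(p,x,y,zt-.006,True)[:2] for x,y in zip(u,v)]);C.append((Q.mean(0),c,a))
    for i in range(len(C)):
        for j in range(i):
            D=C[i][0]-C[j][0];L=np.linalg.norm(D)
            if .082<L<.108:
                a=np.degrees(np.arctan2(D[1],D[0]));a=(a+90)%180-90
                print(k,'mid',((C[i][0]+C[j][0])/2).round(4),'L',L.round(4),'ang',a.round(1),'px',C[i][1].round(),C[j][1].round())
E
python3 tubes.py w3.png 0.035
```

```text
clock: 7.7
eef_pos: [0.4326, -0.2876, 0.2622]
orientation: [180.0, 0.0, -0.1]
force: [1.4, 0.9, -0.2]
opening: 0.699
grip_force: 0.0
clock: 7.9
eef_pos: [0.4325, -0.2867, 0.2619]
orientation: [180.0, 0.1, -0.1]
force: [0.4, -0.4, -0.3]
opening: 0.701
grip_force: 0.0
tcp [ 0.4329 -0.2853  0.2617] yaw 0.1
blue mid [ 0.5662 -0.3225] L 0.1073 ang -81.3 px [242.  64.] [327.  54.]
blue mid [ 0.5278 -0.3703] L 0.0936 ang -6.4 px [317. 126.] [327.  54.]
blue mid [ 0.5111 -0.274 ] L 0.0943 ang 5.6 px [250. 138.] [242.  64.]
blue mid [ 0.4728 -0.3218] L 0.0881 ang -78.8 px [250. 138.] [317. 126.]
blue mid [ 0.4557 -0.3222] L 0.0998 ang -59.2 px [250. 164.] [317. 126.]
blue mid [ 0.3829 -0.2751] L 0.0948 ang -5.1 px [245. 231.] [250. 164.]
yellow mid [ 0.393  -0.3794] L 0.0935 ang 22.2 px [334. 221.] [314. 160.]
```

View pics/w3.png

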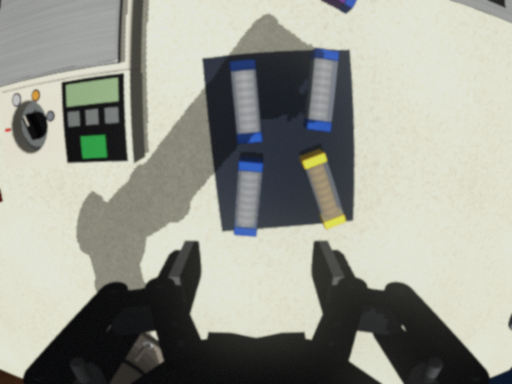

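The view shows tubes A at (246,101), B at (322,91) and C at (248,198), with brass at (323,190). All agree with the top view. I'll pick A.

```bash

python3 -m jog '[[0.026,0.004,-0.03,0.032],[0.026,0.004,-0.04,0.032],[0.026,0.003,-0.04,0.032],[0,0,-0.04,0],[0,0,-0.03,0],[0,0,-0.02,0],[0,0,0,0],[0,0,0,0]]'
```

```text
clock: 8.75
eef_pos: [0.5112, -0.2735, 0.0623]
orientation: [-180.0, 0.0, 5.6]
force: [0.3, -0.7, -0.3]
opening: 0.7
grip_force: 0.0
```

```bash

python3 -m jog '[[0,0,-0.025,0],[0,0,-0.015,0],[0,0,-0.01,0],[0,0,-0.005,0],[0,0,0,0],[0,0,0,0]]'
python3 -m jog '[[0,0,0,0],[0,0,0,0],[0,0,0,0],[0,0,0,0],[0,0,0,0],[0,0,0,0]]' 0
python3 -m jog '[[0,0,0.02,0],[0,0,0.03,0],[0,0,0.04,0],[0,0,0.05,0],[0,0,0.04,0],[0,0,0,0]]'
```

```text
clock: 9.35
eef_pos: [0.5111, -0.2749, 0.0079]
orientation: [180.0, -0.0, 5.5]
force: [-0.0, 0.1, -0.4]
opening: 0.705
grip_force: 0.0
clock: 9.95
eef_pos: [0.5112, -0.2748, 0.0081]
orientation: [180.0, -0.1, 5.5]
force: [-1.3, 1.7, 7.0]
opening: 0.368
grip_force: 61.2
clock: 10.55
eef_pos: [0.5134, -0.2765, 0.1926]
orientation: [179.8, -0.5, 5.5]
force: [0.1, -1.2, -2.3]
opening: 0.363
grip_force: 60.4
```

```bash

python3 -m jog '[[0.0163,0.0412,0,-0.012],[0.0163,0.0412,0,-0.012],[0.0163,0.0412,0,-0.012],[0.0163,0.0412,0,-0.012],[0.0163,0.0412,0,-0.012],[0.0163,0.0412,0,-0.012],[0.0163,0.0412,0,-0.012],[0.0163,0.0412,0,-0.012]]'
python3 -m jog '[[0,0,-0.03,0],[0,0,-0.03,0],[0,0,-0.02,0],[0,0,-0.01,0],[0,0,0,0],[0,0,0,0],[0,0,0,0]]'
```

```text
clock: 11.35
eef_pos: [0.6404, 0.0569, 0.1855]
orientation: [180.0, 0.2, 0.0]
force: [0.3, -0.8, -2.3]
opening: 0.365
grip_force: 60.3
clock: 12.05
eef_pos: [0.642, 0.0549, 0.0985]
orientation: [-180.0, -0.1, 0.0]
force: [0.2, -0.7, -2.0]
opening: 0.363
grip_force: 60.3
```

```bash

python3 -m jog '[[0,0,-0.012,0],[0,0,-0.006,0],[0,0,-0.004,0],[0,0,0,0],[0,0,0,0],[0,0,0,0]]'
python3 -m jog '[[0,0,0,0],[0,0,0,0],[0,0,0,0],[0,0,0.01,0],[0,0,0.02,0],[0,0,0.04,0],[0,0,0.05,0],[0,0,0,0]]' 0.045
```

```text
clock: 12.65
eef_pos: [0.6412, 0.055, 0.0752]
orientation: [180.0, 0.0, 0.0]
force: [0.3, 0.2, -2.4]
opening: 0.365
grip_force: 60.5
clock: 13.45
eef_pos: [0.6456, 0.0542, 0.2032]
orientation: [-179.9, -0.7, -0.0]
force: [0.8, -0.8, -0.1]
opening: 0.532
grip_force: 0.0
```

```bash

python3 -m jog '[[-0.028,-0.038,0.006,-0.01],[-0.028,-0.038,0.006,-0.01],[-0.028,-0.038,0.006,-0.01],[-0.028,-0.038,0.006,-0.01],[-0.028,-0.038,0.006,-0.01],[-0.028,-0.038,0.006,-0.01],[-0.028,-0.038,0.006,-0.01],[-0.028,-0.038,0.006,-0.01]]' 0.06
python3 -m jog '[[-0.01,-0.025,0,0],[0,0,0,0],[0,0,0,0]]'
python3 tubes.py w4.png 0.035
```

```text
clock: 14.25
eef_pos: [0.4158, -0.2505, 0.2441]
orientation: [-180.0, -0.1, -4.6]
force: [1.3, 0.1, -0.0]
opening: 0.703
grip_force: 0.0
clock: 14.55
eef_pos: [0.407, -0.2743, 0.2436]
orientation: [-180.0, -0.0, -4.6]
force: [0.4, 0.4, -0.7]
opening: 0.705
grip_force: 0.0
tcp [ 0.4076 -0.2734  0.2434] yaw -4.5
blue mid [0.6657 0.0987] L 0.1064 ang -1.3 px [ 4. 64.] [5. 2.]
blue mid [ 0.5279 -0.3701] L 0.0931 ang -5.7 px [327. 101.] [329.  27.]
blue mid [ 0.4556 -0.3225] L 0.1003 ang -58.8 px [259. 147.] [327. 101.]
blue mid [ 0.3828 -0.275 ] L 0.0941 ang -5.5 px [258. 219.] [259. 147.]
yellow mid [ 0.3931 -0.3792] L 0.0937 ang 22.1 px [352. 202.] [325. 138.]
```

```bash

python3 -m jog '[[-0.0125,-0.0005,-0.04,-0.01],[-0.012,-0.0005,-0.045,0],[0,0,-0.045,0],[0,0,-0.04,0],[0,0,-0.025,0],[0,0,0,0],[0,0,0,0]]'
python3 -m jog '[[0,0,-0.015,0],[0,0,-0.01,0],[0,0,-0.009,0],[0,0,-0.006,0],[0,0,0,0],[0,0,0,0]]'
```

```text
clock: 15.3
eef_pos: [0.3832, -0.2745, 0.0485]
orientation: [-180.0, 0.0, -5.0]
force: [-0.4, -0.8, -0.4]
opening: 0.701
grip_force: 0.0
clock: 15.9
eef_pos: [0.3827, -0.2751, 0.0085]
orientation: [180.0, -0.0, -5.1]
force: [-1.1, -0.3, 0.0]
opening: 0.701
grip_force: 0.0
```

```bash

python3 -m jog '[[0,0,0,0],[0,0,0,0],[0,0,0,0],[0,0,0,0],[0,0,0,0],[0,0,0,0]]' 0
python3 -m jog '[[0,0,0.02,0],[0,0,0.03,0],[0,0,0.04,0],[0,0,0.05,0],[0,0,0.04,0],[0,0,0,0]]'
python3 -m jog '[[0.0325,0.0328,0,0.011],[0.0325,0.0328,0,0.011],[0.0325,0.0328,0,0.011],[0.0325,0.0328,0,0.011],[0.0325,0.0328,0,0.011],[0.0325,0.0328,0,0.011],[0.0325,0.0328,0,0.011],[0.0325,0.0328,0,0.011]]'
python3 -m jog '[[0,0,-0.03,0],[0,0,-0.03,0],[0,0,-0.02,0],[0,0,-0.01,0],[0,0,0,0],[0,0,0,0],[0,0,0,0]]'
```

```text
clock: 16.5
eef_pos: [0.3829, -0.2753, 0.0088]
orientation: [180.0, -0.0, -5.1]
force: [-0.6, 0.2, 6.0]
opening: 0.362
grip_force: 59.7
clock: 17.1
eef_pos: [0.3851, -0.2767, 0.1925]
orientation: [179.9, -0.5, -5.1]
force: [1.0, -0.6, -3.6]
opening: 0.363
grip_force: 60.4
clock: 17.9
eef_pos: [0.6428, -0.0108, 0.1864]
orientation: [-180.0, 0.2, -0.0]
force: [-0.1, -1.5, -2.2]
opening: 0.365
grip_force: 60.3
clock: 18.6
eef_pos: [0.6435, -0.0128, 0.0995]
orientation: [-180.0, -0.1, -0.1]
force: [0.2, 1.1, -2.1]
opening: 0.364
grip_force: 60.2
```

Lower, release, then go look at B from (.54, -.37).

```bash

python3 -m jog '[[0,0,-0.012,0],[0,0,-0.006,0],[0,0,-0.005,0],[0,0,0,0],[0,0,0,0],[0,0,0,0]]'
python3 -m jog '[[0,0,0,0],[0,0,0,0],[0,0,0,0],[0,0,0.01,0],[0,0,0.02,0],[0,0,0.04,0],[0,0,0.05,0],[0,0,0,0]]' 0.045
python3 -m jog '[[-0.014,-0.044,0.006,-0.014],[-0.014,-0.044,0.006,-0.014],[-0.014,-0.044,0.006,-0.014],[-0.014,-0.044,0.006,-0.014],[-0.014,-0.044,0.006,-0.014],[-0.014,-0.044,0.006,-0.014],[-0.014,-0.044,0.006,-0.014],[-0.014,-0.044,0.006,-0.014]]' 0.06
python3 -m jog '[[0,0,0,0],[0,0,0,0]]'
python3 tubes.py w5.png 0.035
```

```text
clock: 19.2
eef_pos: [0.6424, -0.0124, 0.0759]
orientation: [-179.9, 0.0, -0.1]
force: [-3.7, 1.1, 6.1]
opening: 0.364
grip_force: 61.6
clock: 20.0
eef_pos: [0.6469, -0.014, 0.203]
orientation: [-180.0, -0.7, -0.1]
force: [0.1, -0.5, -0.4]
opening: 0.529
grip_force: 0.0
clock: 20.8
eef_pos: [0.5299, -0.3663, 0.244]
orientation: [-180.0, -0.0, -6.5]
force: [0.2, 0.0, 0.2]
opening: 0.704
grip_force: 0.0
clock: 21.0
eef_pos: [0.5296, -0.3664, 0.2438]
orientation: [180.0, -0.0, -6.7]
force: [0.5, 0.3, -0.8]
opening: 0.705
grip_force: 0.0
tcp [ 0.5307 -0.3645  0.2434] yaw -6.5
blue mid [ 0.6766 -0.3695] L 0.0913 ang 64.1 px [281.  58.] [208.  35.]
blue mid [ 0.6155 -0.3922] L 0.0901 ang -24.0 px [258. 129.] [281.  58.]
blue mid [ 0.5272 -0.3697] L 0.0948 ang -5.2 px [260. 204.] [258. 129.]
yellow mid [ 0.3921 -0.3794] L 0.0936 ang 21.7 px [291. 285.] [261. 235.]
```

```bash

python3 -m jog '[[-0.0025,-0.004,-0.04,0.015],[0,0,-0.045,0],[0,0,-0.045,0],[0,0,-0.04,0],[0,0,-0.025,0],[0,0,0,0],[0,0,0,0]]'
python3 -m jog '[[0,0,-0.015,0],[0,0,-0.01,0],[0,0,-0.009,0],[0,0,-0.006,0],[0,0,0,0],[0,0,0,0]]'
python3 -m jog '[[0,0,0,0],[0,0,0,0],[0,0,0,0],[0,0,0,0],[0,0,0,0],[0,0,0,0]]' 0
python3 -m jog '[[0,0,0.02,0],[0,0,0.03,0],[0,0,0.04,0],[0,0,0.05,0],[0,0,0.04,0],[0,0,0,0]]'
```

```text
clock: 21.75
eef_pos: [0.529, -0.3676, 0.0486]
orientation: [-180.0, 0.0, -5.5]
force: [0.5, 0.5, 0.4]
opening: 0.701
grip_force: 0.0
clock: 22.35
eef_pos: [0.5281, -0.3688, 0.0083]
orientation: [180.0, 0.0, -5.6]
force: [0.1, 0.1, 0.4]
opening: 0.704
grip_force: 0.0
clock: 22.95
eef_pos: [0.5286, -0.3692, 0.0091]
orientation: [180.0, -0.1, -5.6]
force: [0.3, 0.1, 5.4]
opening: 0.363
grip_force: 61.1
clock: 23.55
eef_pos: [0.5303, -0.3709, 0.1939]
orientation: [179.8, -0.5, -5.6]
force: [0.7, -0.5, -2.4]
opening: 0.363
grip_force: 60.5
```

```bash

python3 -m jog '[[0.0144,0.0361,0,0.012],[0.0144,0.0361,0,0.012],[0.0144,0.0361,0,0.012],[0.0144,0.0361,0,0.012],[0.0144,0.0361,0,0.012],[0.0144,0.0361,0,0.012],[0.0144,0.0361,0,0.012],[0.0144,0.0361,0,0.012]]'
python3 -m jog '[[0,0,-0.03,0],[0,0,-0.03,0],[0,0,-0.02,0],[0,0,-0.01,0],[0,0,0,0],[0,0,0,0],[0,0,0,0]]'
python3 -m jog '[[0,0,-0.012,0],[0,0,-0.006,0],[0,0,-0.005,0],[0,0,0,0],[0,0,0,0],[0,0,0,0]]'
python3 -m jog '[[0,0,0,0],[0,0,0,0],[0,0,0,0],[0,0,0.01,0],[0,0,0.02,0],[0,0,0.04,0],[0,0,0.05,0],[0,0,0,0]]' 0.045
```

```text
clock: 24.35
eef_pos: [0.6427, -0.0776, 0.1866]
orientation: [-180.0, 0.2, -0.1]
force: [-0.2, -0.5, -1.7]
opening: 0.361
grip_force: 60.4
clock: 25.05
eef_pos: [0.6442, -0.0801, 0.0995]
orientation: [180.0, -0.1, -0.1]
force: [0.3, 0.2, -2.3]
opening: 0.362
grip_force: 60.4
clock: 25.65
eef_pos: [0.6431, -0.0796, 0.0761]
orientation: [-179.9, 0.0, -0.1]
force: [-5.0, 1.6, 7.8]
opening: 0.363
grip_force: 61.9
clock: 26.45
eef_pos: [0.6474, -0.0817, 0.203]
orientation: [179.9, -0.7, -0.2]
force: [0.2, -0.6, 0.5]
opening: 0.527
grip_force: 0.0
```

```bash

python3 -m jog '[[-0.037,0.008,0.005,0],[-0.037,0.008,0.005,0],[-0.037,0.008,0.005,0],[-0.037,0.008,0.005,0],[-0.037,0.008,0.005,0],[0,0,0,0],[0,0,0,0],[0,0,0,0]]' 0
python3 tubes.py w6.png 0.102
python3 - <<'E'
from m import *
im=cv2.cvtColor(cv2.imread('pics/w6.png'),4)
print([(c.round(),a) for c,a,m in comps(masks(im)['green'],100)])
E
```

```text
clock: 27.25
eef_pos: [0.4596, -0.0399, 0.2208]
orientation: [180.0, -0.1, -0.1]
force: [0.8, -0.7, -0.4]
opening: -0.0
grip_force: 0.0
tcp [ 0.4596 -0.0401  0.2206] yaw -0.2
[(array([290., 172.]), np.int32(889))]
```

View pics/w6.png

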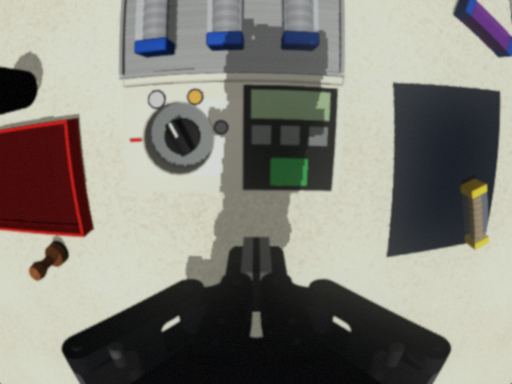

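The view shows three tubes resting on the pan with blue ends at (154,46), (225,40) and (300,40), the pointer at the silver mark at (156,99), and the key at (290,172). I'll press the key gently.

```bash

python3 -m jog '[[0.005,-0.034,-0.03,0],[0,0,-0.045,0],[0,0,-0.045,0],[0,0,-0.02,0],[0,0,-0.01,0],[0,0,-0.004,0],[0,0,0,0],[0,0,0,0]]'

```

```text
clock: 28.1
eef_pos: [0.4645, -0.0739, 0.0673]
orientation: [-180.0, -0.1, -0.1]
force: [0.2, 0.6, 0.7]
opening: 0.003
grip_force: 0.0
```

```bash

python3 -m jog '[[0,0,-0.002,0],[0,0,-0.002,0],[0,0,-0.002,0],[0,0,-0.001,0],[0,0,0,0],[0,0,0,0]]'
for i in 1; do python3 -m jog '[[0,0,-0.001,0],[0,0,0,0],[0,0,0,0]]'; done
python3 -m jog '[[0,0,-0.0005,0],[0,0,0,0],[0,0,0,0]]'
python3 -m jog '[[0,0,-0.0005,0],[0,0,0,0],[0,0,0,0]]'
```

```text
clock: 28.7
eef_pos: [0.4633, -0.0738, 0.0593]
orientation: [180.0, 0.0, -0.1]
force: [-0.1, 0.5, 0.3]
opening: -0.001
grip_force: 0.0
clock: 29.0
eef_pos: [0.4633, -0.0738, 0.0583]
orientation: [180.0, 0.0, -0.1]
force: [0.4, -1.2, -0.7]
opening: 0.001
grip_force: 0.0
clock: 29.3
eef_pos: [0.4634, -0.0738, 0.0579]
orientation: [-180.0, -0.0, -0.1]
force: [-1.6, 0.1, 3.1]
opening: 0.001
grip_force: 1.6
clock: 29.6
eef_pos: [0.4634, -0.0738, 0.0574]
orientation: [180.0, -0.0, -0.1]
force: [-0.6, 1.0, 4.0]
opening: -0.001
grip_force: 2.2
```

```bash

python3 -m jog '[[0,0,-0.0005,0],[0,0,0,0],[0,0,0,0]]'
python3 -m jog '[[0,0,-0.0005,0],[0,0,0,0],[0,0,0,0]]'
```

```text
clock: 29.9
eef_pos: [0.4634, -0.0738, 0.0568]
orientation: [180.0, -0.0, -0.1]
force: [-1.1, 0.5, 5.6]
opening: 0.001
grip_force: 2.7
clock: 30.2
eef_pos: [0.4634, -0.0738, 0.0566]
orientation: [-180.0, -0.0, -0.1]
force: [-2.2, -0.0, 8.4]
opening: 0.004
grip_force: 4.6
```

```bash

python3 -m jog '[[0,0,-0.0005,0],[0,0,0,0],[0,0,0,0]]'
python3 -m jog '[[0,0,0.003,0],[0,0,0.01,0],[0,0,0.03,0],[0,0,0.045,0],[0,0,0.045,0],[0,0,0.03,0],[0,0,0,0],[0,0,0,0]]'
python3 -m jog '[[0.02,0.008,0.006,0],[0.02,0.01,0.006,0],[0.02,0.01,0.006,0],[0.02,0.005,0.006,0],[0,0,0,0],[0,0,0,0],[0,0,0,0]]' 0.045
python3 tubes.py w7.png 0.102
python3 - <<'E'
from m import *
p,im,d=grab('top');save(im,'top1.png')
def W(u,v,z):return onz(p,u,v,z)[:2].round(4)
M=masks(im)
for c,a,m in comps(M['blue'],12):
    if c[1]>100: print(c.round(),a,W(*c,.094))
t=M['red'].copy();t[:175]=0;t[245:]=0;t[:,:110]=0;t[:,205:]=0
v,u=np.nonzero(cv2.morphologyEx(t.astype(np.uint8),cv2.MORPH_OPEN,np.ones((2,2))))
for n,f in(('min u+v',np.argmin(u+v)),('max u-v',np.argmax(u-v)),('max u+v',np.argmax(u+v)),('min u-v',np.argmin(u-v))): print(n,u[f],v[f],W(u[f],v[f],.03))
save(cv2.resize(im[165:265,105:245],(784,560),interpolation=2),'tray.png')
E
```

```text
clock: 30.5
eef_pos: [0.4635, -0.0738, 0.0565]
orientation: [-179.9, -0.0, -0.1]
force: [-4.5, 0.5, 16.3]
opening: 0.006
grip_force: 8.3
clock: 31.3
eef_pos: [0.4635, -0.0734, 0.2192]
orientation: [-179.9, -0.1, -0.1]
force: [0.1, -0.8, -1.1]
opening: 0.003
grip_force: 0.0
clock: 32.0
eef_pos: [0.5418, -0.0414, 0.2416]
orientation: [180.0, 0.1, -0.2]
force: [-0.4, 0.0, -0.3]
opening: 0.525
grip_force: 0.0
tcp [ 0.542  -0.0414  0.2419] yaw -0.2
blue mid [ 0.6426 -0.012 ] L 0.0929 ang 0.3 px [226. 126.] [224.  32.]
blue mid [ 0.6432 -0.079 ] L 0.0932 ang 0.0 px [295. 126.] [295.  32.]
blue mid [0.6411 0.0533] L 0.0921 ang -0.7 px [161. 130.] [160.  39.]
[242. 128.] 28 [0.6884 0.0548]
[367. 134.] 30 [ 0.6767 -0.3087]
[394. 147.] 22 [ 0.6399 -0.3863]
[238. 160.] 19 [0.594  0.0612]
min u+v 127 185 [0.5233 0.4045]
max u-v 192 186 [0.5239 0.2056]
max u+v 191 237 [0.3693 0.2029]
min u-v 118 235 [0.371  0.4235]
```

View pics/tray.png

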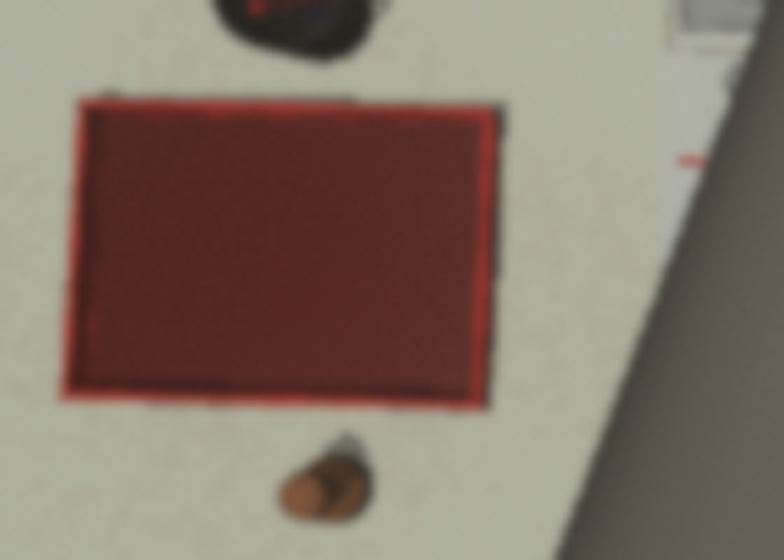

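The key reached its stop at 16 N, and the tubes are still on the pan. In the crop the tray corners are at (82,100), (500,105), (488,408) and (64,400), with the cup beyond the far edge and the stamp at the near edge.

```bash
python3 - <<'E'
from m import *
p=robot.camera_params('top')
w=np.array([onz(p,a/5.6+104.5,b/5.6+164.5,.03)[:2] for a,b in((82,100),(500,105),(488,408),(64,400))])
print(w.round(4).tolist(),w.mean(0).round(4))
for i in range(4):
    D=w[(i+1)%4]-w[i];print(np.linalg.norm(D).round(3),np.degrees(np.arctan2(D[1],D[0])).round(1))
E
```

```text
[[0.531, 0.429], [0.5324, 0.2005], [0.3683, 0.2009], [0.3681, 0.4296]] [0.45  0.315]
0.229 -89.6
0.164 179.8
0.229 90.0
0.163 -0.2
```

```bash

python3 -m jog '[[0.033,0.0317,-0.01,0],[0.033,0.0317,-0.01,0],[0.033,0.0317,-0.01,-0.01],[0,0,-0.04,0],[0,0,-0.04,0],[0,0,-0.016,0],[0,0,0,0],[0,0,0,0]]'

```

```text
clock: 32.9
eef_pos: [0.643, 0.0537, 0.1183]
orientation: [-180.0, -0.1, -0.8]
force: [0.2, -0.7, 0.2]
opening: 0.527
grip_force: 0.0
```

```bash

python3 -m jog '[[-0.001,0,-0.015,0],[0,0,-0.012,0],[0,0,-0.01,0],[0,0,-0.005,0],[0,0,0,0],[0,0,0,0]]'
python3 -m jog '[[0,0,0,0],[0,0,0,0],[0,0,0,0],[0,0,0,0],[0,0,0,0]]' 0
python3 -m jog '[[0,0,0.015,0],[0,0,0.025,0],[0,0,0.035,0],[0,0,0.035,0],[0,0,0,0],[0,0,0,0]]'
python3 -m jog '[[-0.024,0.0412,0,0],[-0.024,0.0412,0,0],[-0.024,0.0412,0,0],[-0.024,0.0412,0,0],[-0.024,0.0412,0,0],[-0.024,0.0412,0,0],[-0.024,0.0412,0,0],[-0.024,0.0412,0,0.01]]'
python3 -m jog '[[0,0,0,0],[0,0,0,0]]'
```

```text
clock: 33.5
eef_pos: [0.6415, 0.0542, 0.0749]
orientation: [180.0, -0.0, -0.7]
force: [0.5, -0.8, -0.6]
opening: 0.524
grip_force: 0.0
clock: 34.0
eef_pos: [0.6419, 0.0543, 0.0755]
orientation: [-180.0, -0.1, -0.7]
force: [-0.8, -0.6, 6.1]
opening: 0.363
grip_force: 61.0
clock: 34.6
eef_pos: [0.6412, 0.0545, 0.1854]
orientation: [-180.0, -0.0, -0.7]
force: [-0.5, -0.5, -3.3]
opening: 0.362
grip_force: 60.2
clock: 35.4
eef_pos: [0.4468, 0.3847, 0.1832]
orientation: [179.9, 0.1, -0.1]
force: [0.4, 0.6, -3.5]
opening: 0.362
grip_force: 60.3
clock: 35.6
eef_pos: [0.4471, 0.3847, 0.183]
orientation: [179.8, 0.1, 0.1]
force: [0.5, 0.4, -2.7]
opening: 0.365
grip_force: 60.5
```

```bash

python3 -m jog '[[0.003,-0.005,-0.03,0],[0,0,-0.04,0],[0,0,-0.04,0],[0,0,-0.03,0],[0,0,-0.015,0],[0,0,0,0],[0,0,0,0]]'
python3 -m jog '[[0,0,-0.007,0],[0,0,-0.005,0],[0,0,-0.004,0],[0,0,0,0],[0,0,0,0]]'
python3 -m jog '[[0,0,0,0],[0,0,0,0],[0,0,0,0],[0,0,0.01,0],[0,0,0.03,0],[0,0,0.05,0],[0,0,0.05,0],[0,0,0.05,0]]' 0.041
```

```text
clock: 36.3
eef_pos: [0.4534, 0.3784, 0.0306]
orientation: [-180.0, -0.1, -0.2]
force: [-0.6, 0.8, -3.4]
opening: 0.36
grip_force: 60.4
clock: 36.8
eef_pos: [0.4524, 0.379, 0.0139]
orientation: [-180.0, -0.0, -0.1]
force: [-0.8, 0.2, -2.9]
opening: 0.361
grip_force: 60.4
clock: 37.6
eef_pos: [0.4523, 0.3784, 0.2064]
orientation: [180.0, -0.0, -0.2]
force: [0.2, 1.2, 0.1]
opening: 0.481
grip_force: 0.0
```

```bash

python3 -m jog '[[0.014,-0.0435,0.004,0],[0.014,-0.0435,0.004,0],[0.014,-0.0435,0.004,0],[0.014,-0.0435,0.004,0],[0.014,-0.0435,0.004,0],[0.014,-0.0435,0.004,0],[0.014,-0.0435,0.004,0],[0.014,-0.0435,0.004,0]]' 0.045
python3 -m jog '[[0,-0.04,0,0],[0,0,0,0],[0,0,0,0]]'
python3 tubes.py w8.png 0.102
```

```text
clock: 38.4
eef_pos: [0.5646, 0.029, 0.2369]
orientation: [-180.0, -0.0, -0.1]
force: [1.2, -0.8, 0.0]
opening: 0.525
grip_force: 0.0
clock: 38.7
eef_pos: [0.5642, -0.0106, 0.2365]
orientation: [-180.0, -0.0, -0.3]
force: [-0.1, 1.0, -0.4]
opening: 0.527
grip_force: 0.0
tcp [ 0.5643 -0.0089  0.2362] yaw -0.2
blue mid [ 0.643  -0.0788] L 0.093 ang 0.0 px [326. 150.] [328.  55.]
blue mid [ 0.6424 -0.012 ] L 0.0931 ang -0.1 px [258. 150.] [257.  54.]
```

```bash

python3 -m jog '[[0.039,-0.001,-0.02,0],[0.039,-0.001,-0.03,0],[0,0,-0.04,0],[0,0,-0.03,0],[0,0,0,0],[0,0,0,0]]'
python3 -m jog '[[0,0,-0.015,0],[0,0,-0.012,0],[0,0,-0.008,0],[0,0,-0.004,0],[0,0,0,0],[0,0,0,0]]'
python3 -m jog '[[0,0,0,0],[0,0,0,0],[0,0,0,0],[0,0,0,0],[0,0,0,0]]' 0
python3 -m jog '[[0,0,0.015,0],[0,0,0.025,0],[0,0,0.035,0],[0,0,0.035,0],[0,0,0,0],[0,0,0,0]]'
python3 -m jog '[[-0.024,0.041,0,0],[-0.024,0.041,0,0],[-0.024,0.041,0,0],[-0.024,0.041,0,0],[-0.024,0.041,0,0],[-0.024,0.041,0,0],[-0.024,0.041,0,0],[-0.024,0.041,0,0]]'
python3 -m jog '[[0,0,0,0],[0,0,0,0]]'
```

```text
clock: 39.35
eef_pos: [0.6424, -0.0098, 0.1162]
orientation: [-180.0, 0.0, -0.0]
force: [-0.2, 0.0, 0.7]
opening: 0.525
grip_force: 0.0
clock: 39.95
eef_pos: [0.6425, -0.0113, 0.077]
orientation: [180.0, -0.0, -0.1]
force: [-0.5, 0.1, -0.5]
opening: 0.524
grip_force: 0.0
clock: 40.45
eef_pos: [0.6429, -0.0114, 0.0775]
orientation: [180.0, -0.1, -0.1]
force: [-1.4, -0.7, 5.4]
opening: 0.362
grip_force: 61.1
clock: 41.05
eef_pos: [0.6423, -0.0108, 0.1875]
orientation: [-180.0, -0.0, -0.1]
force: [-0.5, 0.7, -3.4]
opening: 0.363
grip_force: 60.4
clock: 41.85
eef_pos: [0.4478, 0.3179, 0.1854]
orientation: [179.9, 0.1, -0.1]
force: [1.1, 0.6, -2.4]
opening: 0.361
grip_force: 60.4
clock: 42.05
eef_pos: [0.4484, 0.3178, 0.1854]
orientation: [179.9, 0.1, 0.1]
force: [0.8, -0.8, -2.2]
opening: 0.363
grip_force: 60.5
```

```bash

python3 -m jog '[[0.003,-0.004,-0.03,0],[0,0,-0.04,0],[0,0,-0.04,0],[0,0,-0.03,0],[0,0,-0.015,0],[0,0,0,0],[0,0,0,0]]'
python3 -m jog '[[0,0,-0.008,0],[0,0,-0.005,0],[0,0,-0.004,0],[0,0,0,0],[0,0,0,0]]'
python3 -m jog '[[0,0,0,0],[0,0,0,0],[0,0,0,0],[0,0,0.01,0],[0,0,0.03,0],[0,0,0.05,0],[0,0,0.05,0],[0,0,0.05,0]]' 0.041
python3 -m jog '[[0.014,-0.0435,0.004,0],[0.014,-0.0435,0.004,0],[0.014,-0.0435,0.004,0],[0.014,-0.0435,0.004,0],[0.014,-0.0435,0.004,0],[0.014,-0.0435,0.004,0],[0.014,-0.0435,0.004,0],[0.014,-0.0435,0.004,0]]' 0.045
python3 -m jog '[[0,-0.044,0,0],[0,0,0,0],[0,0,0,0]]'
python3 tubes.py w9.png 0.102
```

```text
clock: 42.75
eef_pos: [0.4544, 0.3123, 0.0326]
orientation: [-180.0, -0.1, -0.2]
force: [1.0, 0.0, -2.3]
opening: 0.361
grip_force: 60.4
clock: 43.25
eef_pos: [0.4534, 0.313, 0.0149]
orientation: [-180.0, -0.0, -0.1]
force: [-0.1, 0.8, -2.4]
opening: 0.363
grip_force: 60.4
clock: 44.05
eef_pos: [0.4533, 0.3122, 0.2073]
orientation: [180.0, 0.0, -0.2]
force: [-0.0, 0.7, -0.6]
opening: 0.481
grip_force: 0.0
clock: 44.85
eef_pos: [0.5655, -0.037, 0.2378]
orientation: [-180.0, -0.0, -0.1]
force: [0.7, 0.7, -0.4]
opening: 0.525
grip_force: 0.0
clock: 45.15
eef_pos: [0.5649, -0.0808, 0.2374]
orientation: [-180.0, -0.0, -0.3]
force: [-0.3, 1.0, 0.9]
opening: 0.529
grip_force: 0.0
tcp [ 0.5651 -0.0789  0.2371] yaw -0.2
blue mid [ 0.643  -0.0791] L 0.0933 ang 0.2 px [254. 150.] [254.  54.]
blue mid [0.4899 0.2641] L 0.089 ang -30.1 px [ 11. 259.] [ 16. 212.]
```

```bash

python3 -m jog '[[0.039,0.0005,-0.02,0],[0.039,0.0005,-0.03,0],[0,0,-0.04,0],[0,0,-0.03,0],[0,0,0,0],[0,0,0,0]]'
python3 -m jog '[[0,0,-0.016,0],[0,0,-0.012,0],[0,0,-0.008,0],[0,0,-0.005,0],[0,0,0,0],[0,0,0,0]]'
python3 -m jog '[[0,0,0,0],[0,0,0,0],[0,0,0,0],[0,0,0,0],[0,0,0,0]]' 0
python3 -m jog '[[0,0,0.015,0],[0,0,0.025,0],[0,0,0.035,0],[0,0,0.035,0],[0,0,0,0],[0,0,0,0]]'
python3 -m jog '[[-0.024,0.041,0,0],[-0.024,0.041,0,0],[-0.024,0.041,0,0],[-0.024,0.041,0,0],[-0.024,0.041,0,0],[-0.024,0.041,0,0],[-0.024,0.041,0,0],[-0.024,0.041,0,0]]'
python3 -m jog '[[0,0,0,0],[0,0,0,0]]'
```

```text
clock: 45.8
eef_pos: [0.6435, -0.0766, 0.1173]
orientation: [-180.0, 0.0, -0.0]
force: [-0.3, -0.1, 0.1]
opening: 0.527
grip_force: 0.0
clock: 46.4
eef_pos: [0.6435, -0.0783, 0.076]
orientation: [180.0, -0.0, -0.1]
force: [-0.5, -0.4, 0.4]
opening: 0.529
grip_force: 0.0
clock: 46.9
eef_pos: [0.6439, -0.0785, 0.0766]
orientation: [180.0, -0.1, -0.1]
force: [-0.3, -2.1, 6.2]
opening: 0.36
grip_force: 61.0
clock: 47.5
eef_pos: [0.6433, -0.0777, 0.1865]
orientation: [-180.0, -0.0, -0.1]
force: [-0.0, 1.1, -3.2]
opening: 0.358
grip_force: 60.4
clock: 48.3
eef_pos: [0.4487, 0.2511, 0.1845]
orientation: [179.9, 0.1, -0.1]
force: [0.7, -0.2, -2.9]
opening: 0.369
grip_force: 60.3
clock: 48.5
eef_pos: [0.4494, 0.251, 0.1846]
orientation: [179.9, 0.1, 0.1]
force: [0.7, -0.7, -2.2]
opening: 0.362
grip_force: 60.5
```

```bash

python3 -m jog '[[0.003,-0.001,-0.03,0],[0,0,-0.04,0],[0,0,-0.04,0],[0,0,-0.03,0],[0,0,-0.015,0],[0,0,0,0],[0,0,0,0]]'
python3 -m jog '[[0,0,-0.008,0],[0,0,-0.005,0],[0,0,-0.003,0],[0,0,0,0],[0,0,0,0]]'
python3 -m jog '[[0,0,0,0],[0,0,0,0],[0,0,0,0],[0,0,0.01,0],[0,0,0.03,0],[0,0,0.05,0],[0,0,0.05,0],[0,0,0.05,0]]' 0.041
python3 -m jog '[[0.004,-0.035,0.004,0.077],[0.004,-0.035,0.004,0.077],[0.004,-0.035,0.004,0.077],[0.004,-0.035,0.004,0.077],[0.004,-0.035,0.004,0.077],[0.004,-0.033,0.004,0.077],[0,0,0,0],[0,0,0,0]]' 0.03
python3 dial.py w10.png; python3 -c "
from h import *
print(robot.sense()['eef_pos'],robot.sense()['orientation'])"
```

```text
clock: 49.2
eef_pos: [0.4554, 0.2482, 0.0315]
orientation: [180.0, -0.1, -0.2]
force: [0.3, 0.4, -2.6]
opening: 0.364
grip_force: 60.4
clock: 49.7
eef_pos: [0.4544, 0.249, 0.0149]
orientation: [-180.0, -0.0, -0.1]
force: [-0.6, -0.1, -3.2]
opening: 0.361
grip_force: 60.4
clock: 50.5
eef_pos: [0.4541, 0.2481, 0.2071]
orientation: [180.0, 0.0, -0.2]
force: [0.8, 1.8, -0.0]
opening: 0.476
grip_force: 0.0
clock: 51.3
eef_pos: [0.4783, 0.0401, 0.2293]
orientation: [-180.0, -0.1, 26.2]
force: [0.4, 0.9, -0.2]
opening: 0.353
grip_force: 0.0
pix 263 153 n 46 len 0.0164 mid [0.5108 0.0492] pointer 26.4 dial rad 1.109
[0.47822531 0.04121656 0.22904525] [-1.79960870e+02 -2.18883383e-02  2.62804365e+01]
```

View pics/w10.png

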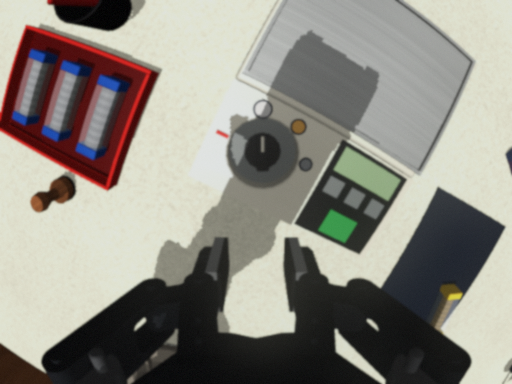

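The view shows the three blue-capped tubes in the tray at (35,85), (66,98) and (103,115), the brass tube still on the mat, and the pointer at 1.109 rad. Next I'll turn the dial back to off.

```bash

python3 -m jog '[[0.0245,0.0015,-0.03,0.002],[0,0,-0.045,0],[0,0,-0.035,0],[0,0,-0.025,0],[0,0,0,0],[0,0,0,0]]'
python3 -m jog '[[0,0.000,-0.015,0],[0,0,-0.015,0],[0,0,-0.01,0],[0,0,-0.006,0],[0,0,-0.004,0],[0,0,0,0],[0,0,0,0]]'
```

```text
clock: 51.95
eef_pos: [0.5029, 0.0431, 0.094]
orientation: [180.0, 0.1, 26.5]
force: [-0.0, 0.7, 0.2]
opening: 0.348
grip_force: 0.0
clock: 52.65
eef_pos: [0.5031, 0.0423, 0.044]
orientation: [180.0, -0.0, 26.4]
force: [0.3, -0.7, 0.4]
opening: 0.354
grip_force: 0.0
```

```bash

python3 -m jog '[[0,0,0,0],[0,0,0,0],[0,0,0,0],[0,0,0,0],[0,0,0,0],[0,0,0,0]]' 0
python3 -m jog '[[0,0,0,0.139],[0,0,0,0.139],[0,0,0,0.139],[0,0,0,0.139],[0,0,0,0.139],[0,0,0,0.139],[0,0,0,0.139],[0,0,0,0.139]]'
python3 -m jog '[[0,0,0,0],[0,0,0,0]]'
python3 -m jog '[[0,0,0,0],[0,0,0,0],[0,0,0,0],[0,0,0.01,0],[0,0,0.03,0],[0,0,0.05,0],[0,0,0.05,0],[0,0,0.04,0]]' 0.03
python3 -m jog '[[-0.03,0,0.0,-0.13],[0,0,0,-0.13],[0,0,0,-0.13],[0,0,0,-0.13],[0,0,0,0],[0,0,0,0]]' 
python3 dial.py w11.png
```

```text
clock: 53.25
eef_pos: [0.5023, 0.0441, 0.0444]
orientation: [-179.8, -0.0, 26.5]
force: [-4.1, 4.1, 8.5]
opening: 0.141
grip_force: 58.7
clock: 54.05
eef_pos: [0.5015, 0.0447, 0.0444]
orientation: [-179.8, -0.2, 90.6]
force: [-5.6, 6.9, 9.1]
opening: 0.142
grip_force: 59.9
clock: 54.25
eef_pos: [0.5015, 0.0447, 0.0444]
orientation: [-179.8, -0.2, 90.2]
force: [-5.9, 5.5, 9.6]
opening: 0.137
grip_force: 59.3
clock: 55.05
eef_pos: [0.5033, 0.0417, 0.2272]
orientation: [179.9, -0.0, 90.1]
force: [0.6, 0.7, 0.4]
opening: 0.35
grip_force: 0.0
clock: 55.65
eef_pos: [0.4729, 0.0422, 0.2242]
orientation: [180.0, -0.0, 60.6]
force: [0.3, -0.9, 0.7]
opening: 0.351
grip_force: 0.0
pix 279 161 n 23 len 0.0082 mid [0.5018 0.0583] pointer 89.5 dial rad 0.009
```

View pics/w11.png

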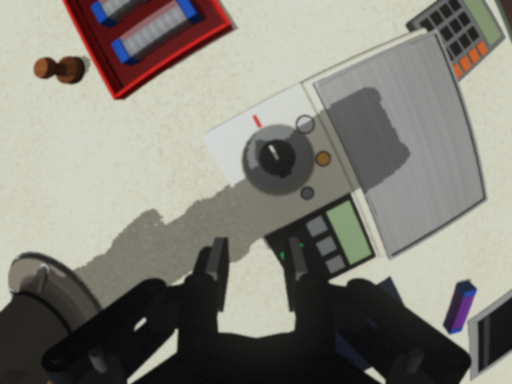

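The pointer shows the red mark and the dial reads 0.009 rad. I'll check the whole scene once more before handing in.

```bash
python3 - <<'E'
from h import *
p,im,d=grab('top');save(cv2.resize(im,(800,600),interpolation=2),'top2.png')
E
```

```text
(no output)
```

View pics/top2.png

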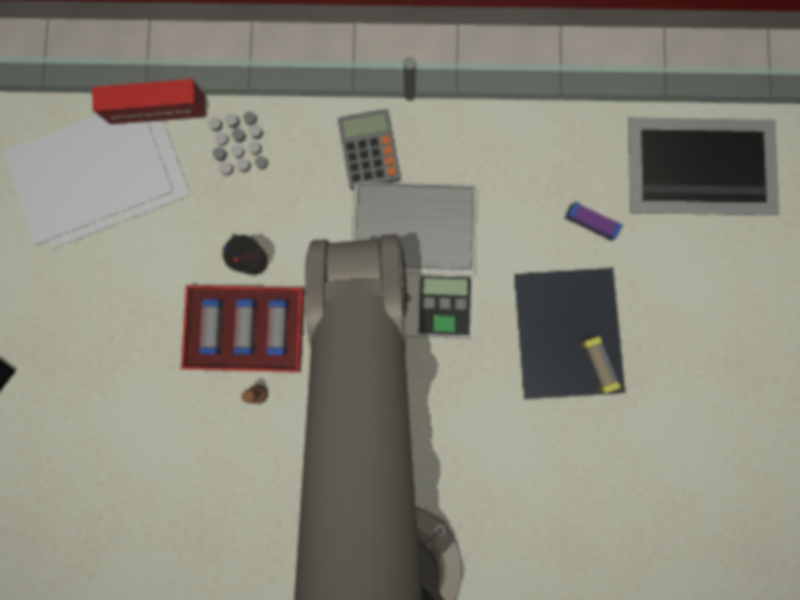

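Three blue-capped tubes lie in the tray at (210,327), (243,327) and (277,327). The brass tube is on the mat, and the cup at (245,254) and stamp at (255,393) haven't moved.

```bash
python3 -c "
from rig import robot
print(robot.hand_in())"
```

```text
the job is handed in; nothing more can be done
None
```

I handed the job in: with the dial on silver and all three blue-capped tubes on the pan, I pressed the key to its stop (about 16 N), then put the tubes in the red tray and turned the dial back to off; the yellow-capped tube, stamp and pen cup are where they were, but the hand-in gave no verdict.

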